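# Swap the undrilled hub locked in the middle of a packed tray

### The job

The middle hub in the wooden tray is still undrilled and is locked in under the flanges of its two upside-down neighbours. Park both neighbours upright on the cork mat as they stand (flange up), set the undrilled hub down flat in the round drilling nest, then stand the drilled hub that waits on the table in the middle of the tray, flange down. Finally put each neighbour back, flange up, at the same end of the tray and on the same spot where it stood, let everything stand upright and leave the other things alone.

Things in the scene. Friction and masses are not known exactly. Their poses are not given: they have to be found in the camera images.
- wide_bore_hub: Aluminium hat-shaped hub, 40 mm high, 0.13 kg: crown 30 mm across, flange 62 mm across and 8 mm thick. Upside down on its crown, flange on top (32 to 40 mm above origin); one 25 mm round hole in its top. At either end of the tray. Grip across the flange from the tray's long sides; no room for fingers along the row. Origin: centre of its underside as it stands, z up.
- bolt_hole_hub: Aluminium hat-shaped hub, 40 mm high, 0.13 kg: crown 30 mm across, flange 62 mm across and 8 mm thick. Upside down on its crown, flange on top (32 to 40 mm above origin); four small dark bolt holes round a tiny centre hole in its top. At the other end of the tray. Grip as the other one. Origin: centre of its underside as it stands, z up.
- blank_hub: Aluminium hat-shaped hub, 40 mm high, 0.13 kg: crown 30 mm across, flange 62 mm across and 8 mm thick. Flange down in the middle of the tray; crown's top plain, no hole. Its neighbours' flanges reach 7 mm over its flange, 24 mm above it, so it cannot be lifted first. Grip the crown (8 to 40 mm above origin). Origin: centre of its underside as it stands, z up.
- drilled_hub: Aluminium hat-shaped hub, 40 mm high, 0.13 kg: crown 30 mm across, flange 62 mm across and 8 mm thick. Flange down, alone on the table; crown's top has a 20 mm round hole. Grip the crown (8 to 40 mm above origin). Origin: centre of its underside as it stands, z up.
- stock_tray: Fixed low tray of light wood, 86 mm (x) by 186 mm (y), floor 5 mm thick, lip 5 mm thick and 11 mm above the table. Origin: centre of its underside, below the middle place. The hubs stand in a row along y, the end ones about 55 mm either side of the middle; a crown then clears the next flange by 9 mm. A tall timber post stands left of this table from x = 0.67 on: do not swing the arm into it.
- cork_mat: Fixed flat cork mat, the parking place, 90 mm (its x) by 160 mm (its y), 4 mm thick. Origin at the centre of its underside. Both parked hubs fit on it side by side along y, about 76 mm apart.
- drill_nest: Fixed round dark steel cup, the drilling nest: 85 mm outside, 75 mm inside, floor 8 mm and rim 13 mm above the table, with a bolted ear at each side along its y. Origin at the centre of its underside. The hub's flange drops flat into it.
- cubocta_solid: Bystander: faceted model ball of black, white and yellow panels, 63 mm, at the far side of the work. Origin at the centre of its underside. Leave alone.
- white_tape: Bystander: roll of white tape lying flat, 62 mm across, 19 mm high. Origin at the centre of its underside. Leave alone.
Mind the look-alikes: they are no part of the job. Leave any green look-alike of the bolt_hole_hub alone. What is shaped like the wide_bore_hub but orange is not meant.

How it is judged:
By the outcome, as a careful person would: the job done as asked, in the order asked, and still so for the second after the job is handed in, with the robot touching nothing.
It also fails if it takes over 122 s, if anything falls off the work surface, if the arm or the gripper's body presses on something with over 40 N, if the wrist force passes 120 N, or if a joint passes its speed limit or range.

### The arm

A 6-joint arm with a two-finger parallel gripper is mounted at the origin on a cart in front of the work surface, level with it; the furniture and walls round the work are solid. World frame = base frame: x ahead of the robot, y to its left, z up, the work surface at z = 0. Lengths are in m, angles in rad, forces in N, time in s.
With the tool pointing down it reaches from about 0.225 to 0.875 m from the base axis. Payload 3.4 kg.
Tool frame: the origin (TCP) lies between the finger pads; the fingertips stand 17 mm ahead of it and the grasp point (between the pads) lies 2 mm behind it; y points along the fingers, z is the direction in which the jaws open and shut, and the axes are right-handed (so a half turn about y gives the same grasp; the last joint's range is limited). The gripper opens to 85 mm and grips with 20 to 120 N. Pads are 22 mm wide; open, the fingers measure 114 mm over their backs; the gripper's body (76 mm by 85 mm) begins 54 mm behind the grasp point. The pads swing forward as they close: fully open they stand 13 mm farther back than shut.
Start: joints at [-1.403, 0.276, 1.505, -0, 1.361, -0.121], TCP at [0.164, -0.551, 0.248] pointing down, gripper open.
Joint ranges: [-2.89, 2.89], [-0.75, 2.08], [0.22, 2.7], [-1.18, 4.32], [0.11, 2.71], [-2.7, 2.7]. Speed limits (rad/s): [2.57, 2.57, 3.14, 3.14, 3.14, 3.14].

### API

Orientations are given as a unit quaternion [w, x, y, z].
In Python, from rig import manip, get_image, camera_model, sign_off, spot_in, silhouettes, spot_point gives the robot as it stands.
- The arm moves only by the tool jog_arm, never from a script. Its argument "targets" is a list of rows, each a list of 3 entries, a list of its own where there are three numbers: the finger opening in m, from 0 to 0.0854, then the shift along the world's x, y, z in m, then the turn about the world's z in rad. In form: [[claw, [x, y, z], spin], ...]. A call has 1 to 10 rows; each row shifts and turns the commanded pose from where the row before left it; what a row does not reach is not made up. A row lasts 1/8 s, in which the tool goes at most 62.5 mm and 10.7 degrees, less where a joint would pass 70% of its speed; a pose out of reach is approached as far as the arm can. A call with a gripper value outside its range is refused whole. The fingers move at their own pace and stop on an object; "force" is the grip in N (left out, the last holds). Time passes only in rows, so rows that do not move let the fingers close. It gives the time, the measured TCP pose, the force and the opening at its end, in the units of the state.
- manip.get_state(): the state, without advancing time (a new reading comes with each control period).
- get_image(name): name is "scene" or "top" or "wrist"; returns (picture, depth): 420x560x3 uint8, red, green, blue; 420x560 float32, m along the optical axis (not along the pixel's ray), 0 where there is no reading.
- camera_model(name): a dict with "mtx" (3x3 intrinsics, pixels), "world_from_camera" (4x4, takes a point from camera to world coordinates). Camera axes: x right, y up, looking along -z (the intrinsics and any distortion apply to the point x, -y, -z); pixel columns grow to the right and rows downward; lengths in m; the calibration is good to about 2 mm. A picture is of the moment at which its call begins: read the wrist's pose just before it. camera_model takes no time and is no camera call; for the wrist camera it gives the pose at the moment of the call.
- sign_off(): hands the job in, once; it reports no verdict.
Trained networks look in the newest picture that a camera, given by its name, has taken for a name from the list of things; names that differ only in an ending like _2 or _b are one class to them, and where a whole thing is asked for, a point or a joint stands for the part that bears it (a point fixed in the world has none). Each returns a list of dicts, best first, with "score" (0 to 1); they miss things now and then, are a little off and sometimes report something else, mostly with a low value. They report only what shows in the picture. A call takes as long as a camera call. They do not tell look-alikes from the thing itself.
- spot_in(name, camera): "position" ([column, row] in pixels, amid what is visible of it).
- silhouettes(name, camera): "mask" (420x560 bool, what is visible of it) and "position" ([column, row] in pixels, amid what is visible of it).
- spot_point(name, camera): "position" ([column, row] in pixels: a listed point, or the origin of a listed thing).
The state is a dict: "clock": time; "qpos": joint angles; "qd": joint speeds; "effort": joint torques, N m; "position": TCP position; "ee_rot": TCP orientation; "contact_force": force on the tool from outside, world axes, zero at the start; "moment": the same for the moment, N m; "width": finger opening in m.
Only numpy, scipy, OpenCV 4.12 (cv2) and the standard library are available. Lean on these libraries where they do the work, as an engineer would, in place of code of your own. Each camera call takes 0.05 s, during which the arm holds its last target.

## Working session

There is one attempt and no reset: what is moved stays moved. The work goes in short steps, Python scripts to look and compute and a tool call to move; the robot and the scene stay as the last step left them, time stands still between calls to the robot, and variables do not carry over. Pictures are saved under pics/ and viewed, and the job is handed in when it is done.

Besides the shell and the picture viewer there is one more tool, called after "Emit:" in YAML: its name, and indented under it one key for each argument. jog_arm: Moves the arm, as the interface text tells. Its arguments: {"type":"object","properties":{"targets":{"type":"array","items":{"type":"array"}},"force":{"type":"number"}},"required":["targets"]}

```bash
ls; mkdir -p pics
python3 - <<'E'
from rig import manip,get_image,camera_model
import cv2
for n in ["scene","top"]:
    p,d=get_image(n); cv2.imwrite(f"pics/{n}0.png",p[:,:,::-1]); m=camera_model(n); print(n,m)
s=manip.get_state(); print(s)
E
```

```text
pics
scene {'mtx': array([[509.11099374,   0.        , 284.37753804],
       [  0.        , 509.11099374, 204.6202202 ],
       [  0.        ,   0.        ,   1.        ]]), 'world_from_camera': array([[ 0.52995629,  0.46016344, -0.71231731, -0.17320397],
       [-0.84801672,  0.29127027, -0.44275193, -0.77006959],
       [ 0.00373861,  0.83869615,  0.5445868 ,  0.61651307],
       [ 0.        ,  0.        ,  0.        ,  1.        ]])}
top {'mtx': array([[453.02751113,   0.        , 280.96467258],
       [  0.        , 453.02751113, 206.9993423 ],
       [  0.        ,   0.        ,   1.        ]]), 'world_from_camera': array([[-0.01676915,  0.99643558, -0.08267363,  0.47793731],
       [-0.99956648, -0.01870812, -0.02273463, -0.30389947],
       [-0.02420026,  0.08225655,  0.99631732,  1.15376415],
       [ 0.        ,  0.        ,  0.        ,  1.        ]])}
{'clock': 0.1, 'qpos': array([-1.40300638e+00,  2.76492737e-01,  1.50599683e+00,  1.29975786e-05,
        1.36072044e+00, -1.20990358e-01]), 'qd': array([ 0.00144023, -0.00134293, -0.00318444, -0.00042031, -0.00113224,
       -0.00199816]), 'effort': array([ 1.71157066e-03, -4.17697942e+01, -2.46405566e+01, -1.02440015e-04,
        5.75718965e-03, -4.00391613e-07]), 'position': array([ 0.16367933, -0.55074359,  0.24755232]), 'ee_rot': array([ 0.10173498, -0.10175276,  0.70032019, -0.69917665]), 'contact_force': array([-0.58580183,  0.01471093, -0.70068983]), 'moment': array([-0.01933178, -0.02903978, -0.07707596]), 'width': 0.08508941743901499}
```

View pics/scene0.png

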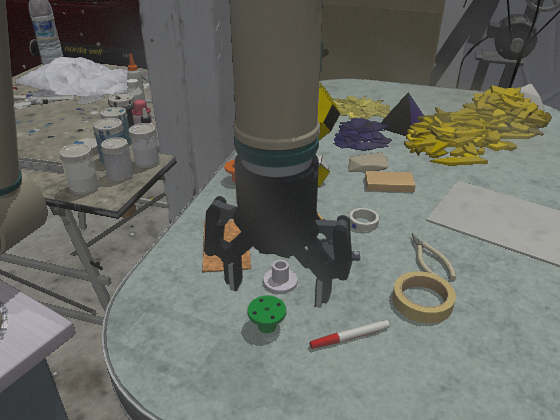

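View pics/top0.png

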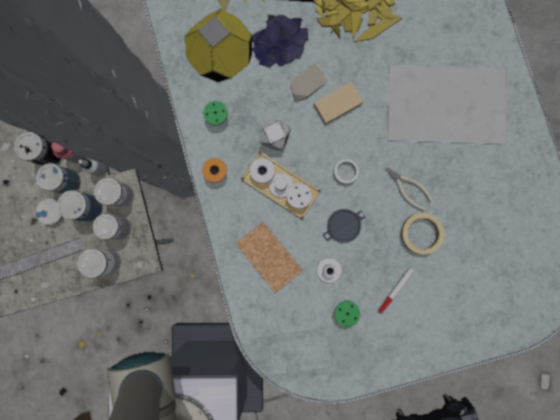

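```bash
cat > h.py <<'E'
import numpy as np,cv2
from rig import manip,get_image,camera_model,spot_in,silhouettes,spot_point
def ray(n,uv,z,m=None):
    m=m or camera_model(n);K=m["mtx"];T=m["world_from_camera"]
    x=np.linalg.inv(K)@np.array([uv[0],uv[1],1.]);d=T[:3,:3]@np.array([x[0],-x[1],-x[2]]);o=T[:3,3]
    return o+d*(z-o[2])/d[2]
def proj(n,P,m=None):
    m=m or camera_model(n);K=m["mtx"];T=m["world_from_camera"]
    c=T[:3,:3].T@(np.array(P)-T[:3,3]);c=np.array([c[0],-c[1],-c[2]]);u=K@c;return u[:2]/u[2]
def cloud(n,d,m=None):
    m=m or camera_model(n);K=m["mtx"];T=m["world_from_camera"]
    v,u=np.mgrid[:420,:560];X=(u-K[0,2])/K[0,0]*d;Y=(v-K[1,2])/K[1,1]*d
    P=np.stack([X,-Y,-d],-1)@T[:3,:3].T+T[:3,3];P[d==0]=np.nan;return P
def rnd(a):return np.round(a,4)
E
python3 - <<'E'
from h import *
p,d=get_image("top");cv2.imwrite("pics/topc.png",cv2.resize(p[120:330,190:450,::-1],None,fx=3,fy=2.85,interpolation=cv2.INTER_CUBIC))
P=cloud("top",d)
for n,z in [("wide_bore_hub",.045),("bolt_hole_hub",.045),("blank_hub",.045),("drilled_hub",.04),("stock_tray",0),("cork_mat",.004),("drill_nest",.008),("cubocta_solid",.03),("white_tape",.019)]:
    for f in(silhouettes,spot_point):
        for r in f(n,"top")[:3]:
            u=r["position"];c=tuple(np.round(u).astype(int))
            print(n,f.__name__,round(r["score"],2),np.round(u,1),rnd(ray("top",u,0 if f is spot_point else z)),"depthpt",rnd(P[c[1],c[0]]))
E
```

```text
wide_bore_hub call 0.69 [213.4 170.1] [ 0.665  -0.1124  0.045 ] depthpt [ 0.6695 -0.107   0.0197]
wide_bore_hub call 0.65 [260.8 165.3] [ 0.6745 -0.2304  0.045 ] depthpt [ 0.6769 -0.2303  0.036 ]
wide_bore_hub call 0.88 [263.  171.5] [ 0.6663 -0.2328  0.    ] depthpt [ 0.66   -0.2347  0.0308]
wide_bore_hub call 0.68 [216.4 174.9] [ 0.6599 -0.1124  0.    ] depthpt [ 0.6532 -0.1182  0.041 ]
bolt_hole_hub call 0.87 [297.8 192.6] [ 0.6047 -0.3206  0.045 ] depthpt [ 0.6035 -0.3211  0.0472]
bolt_hole_hub call 0.72 [216.  112.6] [ 0.8106 -0.1196  0.045 ] depthpt [ 0.8107 -0.119   0.0412]
bolt_hole_hub call 0.97 [298.9 194. ] [ 0.6062 -0.324   0.    ] depthpt [ 0.6025 -0.3237  0.0337]
bolt_hole_hub call 0.86 [218.4 116.6] [ 0.8133 -0.1184  0.    ] depthpt [ 0.8013 -0.1234  0.0376]
bolt_hole_hub call 0.8 [344.9 306.8] [ 0.3201 -0.4334  0.    ] depthpt [ 0.3256 -0.4287  0.0437]
blank_hub call 0.82 [279.2 183.2] [ 0.6289 -0.2752  0.045 ] depthpt [ 0.6295 -0.2747  0.0447]
blank_hub call 0.71 [278.9 182.8] [ 0.6361 -0.2733  0.    ] depthpt [ 0.6295 -0.2747  0.0447]
drilled_hub call 0.66 [344.3 17
[... 622 characters left out ...]
546 -0.2478  0.0007]
drill_nest call 0.66 [341.  222.9] [ 0.5299 -0.4286  0.008 ] depthpt [ 0.5297 -0.4287  0.0063]
drill_nest call 0.85 [343.2 225.5] [ 0.5236 -0.4348  0.    ] depthpt [ 0.5219 -0.4332  0.01  ]
drill_nest call 0.36 [274.1 141.6] [ 0.7438 -0.2627  0.    ] depthpt [ 0.7291 -0.2645  0.0595]
cubocta_solid call 0.83 [272.9 137.1] [ 0.7485 -0.2609  0.03  ] depthpt [ 0.7411 -0.2623  0.0615]
cubocta_solid call 0.59 [274.  145.1] [ 0.7346 -0.2623  0.    ] depthpt [ 0.7243 -0.264   0.0477]
white_tape call 0.56 [354.6 170.3] [ 0.6614 -0.4652  0.019 ] depthpt [ 0.6628 -0.4668  0.0155]
white_tape call 0.81 [345.5 173.8] [ 0.6559 -0.4444  0.    ] depthpt [ 6.555e-01 -4.458e-01 -6.000e-04]
```

View pics/topc.png

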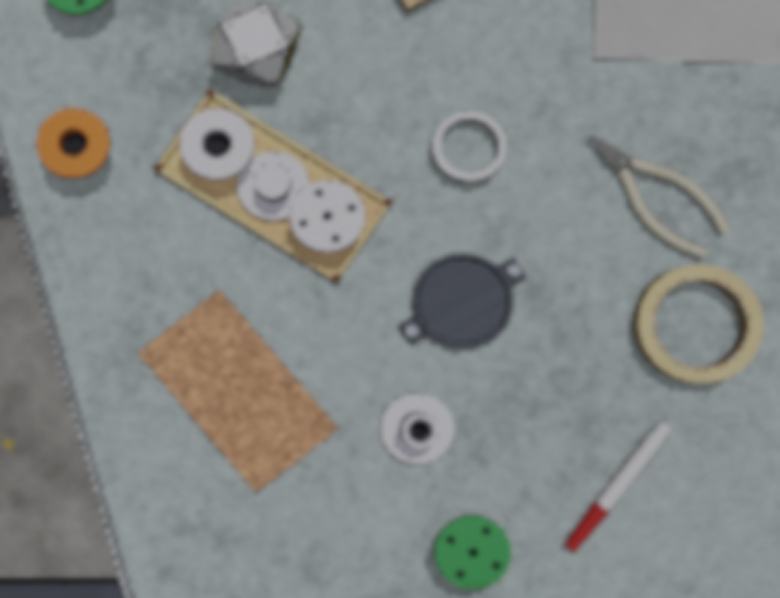

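Run:
```python
from h import *
from scipy.spatial.transform import Rotation as R
s=manip.get_state();q=s["ee_rot"];M=R.from_quat([q[1],q[2],q[3],q[0]]).as_matrix();print(np.round(M,3),np.degrees(np.arctan2(M[1,2],M[0,2])))
m=camera_model("wrist");print(m["mtx"],m["world_from_camera"],s["position"])
```

```text
[[-0.959  0.     0.285]
 [-0.285 -0.    -0.959]
 [ 0.    -1.     0.   ]] -73.45396202818787
[[334.53914418   0.         279.69479694]
 [  0.         334.53914418 213.26354403]
 [  0.           0.           1.        ]] [[ 2.84492507e-01  9.18548253e-01  2.74468797e-01  2.33412525e-01]
 [-9.58678221e-01  2.72498453e-01  8.17353138e-02 -5.30946850e-01]
 [ 2.85507151e-04 -2.86380343e-01  9.58115973e-01  3.73350416e-01]
 [ 0.00000000e+00  0.00000000e+00  0.00000000e+00  1.00000000e+00]] [ 0.16374714 -0.55123836  0.24834326]
```

Emit:
jog_arm:
  targets:
    - [0.085,[0.038,0.02,0.012],0]
    - [0.085,[0.038,0.02,0.012],0]
    - [0.085,[0.038,0.02,0.012],0]
    - [0.085,[0.038,0.02,0.012],0]
    - [0.085,[0.038,0.02,0.012],0]
    - [0.085,[0.038,0.02,0.012],0]
    - [0.085,[0.038,0.02,0.012],0]
    - [0.085,[0.038,0.02,0.012],0]
    - [0.085,[0.038,0.02,0.012],0]
    - [0.085,[0,0,0],0]

```text
clock: 2.3
position: [0.5085, -0.3698, 0.3569]
ee_rot: [-0.104, 0.102, -0.699, 0.7]
contact_force: [-0.8, 0.1, 0.4]
width: 0.0853
```

Run:
```python
from h import *
p,d=get_image("wrist");cv2.imwrite("pics/w1.png",p[:,:,::-1]);m=camera_model("wrist")
np.savez("w1.npz",p=p,d=d,K=m["mtx"],T=m["world_from_camera"])
```

```text
(no output)
```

View pics/w1.png

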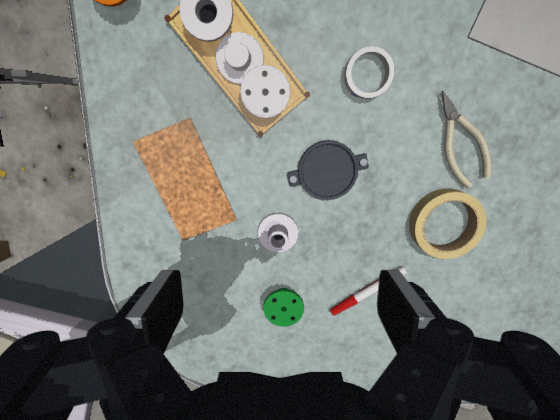

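Emit:
jog_arm:
  targets:
    - [0.085,[0.025,0.02,-0.015],0.1]
    - [0.085,[0.025,0.02,-0.015],0.1]
    - [0.085,[0.01,0.02,-0.02],0.1]
    - [0.085,[0,0,0],0]
    - [0.085,[0,0,0],0]

```text
clock: 2.98
position: [0.5649, -0.3126, 0.3069]
ee_rot: [-0.204, 0.205, -0.676, 0.677]
contact_force: [-0.3, -0.6, 0.1]
width: 0.0849
```

Run:
```python
from h import *
p,d=get_image("wrist");cv2.imwrite("pics/w2.png",p[:,:,::-1]);m=camera_model("wrist")
np.savez("w2.npz",p=p,d=d,K=m["mtx"],T=m["world_from_camera"])
for n in ["wide_bore_hub","bolt_hole_hub","blank_hub","stock_tray","cubocta_solid"]:
    for r in spot_point(n,"wrist")[:2]:print(n,r["score"],rnd(r["position"]),rnd(ray("wrist",r["position"],0.005)))
```

```text
wide_bore_hub 0.64 [182.8   0. ] [ 0.6673 -0.1159  0.005 ]
wide_bore_hub 0.35 [406.4 161.5] [ 0.6664 -0.4407  0.005 ]
bolt_hole_hub 0.8 [254.8 351.5] [ 0.3161 -0.4338  0.005 ]
bolt_hole_hub 0.6 [302.8 156.1] [ 0.5991 -0.3265  0.005 ]
blank_hub 0.62 [284.2 113.6] [ 0.629  -0.2778  0.005 ]
cubocta_solid 0.82 [341.6  14.5] [ 0.7542 -0.2714  0.005 ]
```

View pics/w2.png

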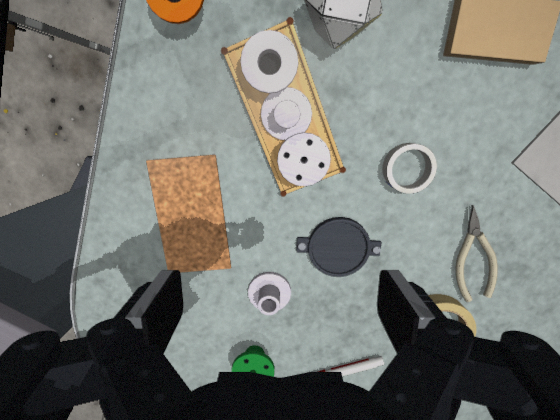

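```bash
cat >> h.py <<'E'
def rectify(p,m,z,x0,x1,y0,y1,s=2500):
    # output: col grows with -y (right), row grows with -x (down)
    pts=[(x1,y1),(x1,y0),(x0,y1),(x0,y0)]
    src=np.float32([proj(None,(a,b,z),m) for a,b in pts])
    W=int((y1-y0)*s);H=int((x1-x0)*s)
    dst=np.float32([(0,0),(W,0),(0,H),(W,H)])
    return cv2.warpPerspective(p,cv2.getPerspectiveTransform(src,dst),(W,H),flags=cv2.INTER_CUBIC)
def load(f):
    a=np.load(f);return a["p"],a["d"],dict(mtx=a["K"],world_from_camera=a["T"])
def circles(p,m,z,win,r,s=2500,tol=.06,n=3,p2=12):
    x0,x1,y0,y1=win;I=rectify(p,m,z,x0,x1,y0,y1,s);g=cv2.GaussianBlur(cv2.cvtColor(I,cv2.COLOR_RGB2GRAY),(5,5),0)
    c=cv2.HoughCircles(g,cv2.HOUGH_GRADIENT_ALT,1.5,10,param1=150,param2=.5,minRadius=int(r*s*(1-tol)),maxRadius=int(r*s*(1+tol)))
    out=[] if c is None else [(round(x1-(v+.5)/s,4),round(y1-(u+.5)/s,4),round(R/s,4)) for u,v,R in c[0][:n]]
    return out,I
E
python3 - <<'E'
from h import *
for f in ["w1.npz","w2.npz"]:
    p,d,m=load(f)
    print(f)
    for nm,z,w,r in [("wide",.045,(.61,.72,-.29,-.18),.031),("bolt",.045,(.55,.66,-.38,-.27),.031),("blankcrown",.045,(.6,.66,-.31,-.25),.015),("drillflange",.008,(.35,.47,-.46,-.34),.031),("drillcrown",.04,(.37,.45,-.44,-.36),.015),("drillhole",.04,(.37,.45,-.44,-.36),.010),("widehole",.045,(.63,.7,-.27,-.2),.0125),("nestin",.013,(.45,.59,-.5,-.37),.0375),("nestout",.013,(.45,.59,-.5,-.37),.0425),("tape",.019,(.59,.72,-.5,-.39),.031)]:
        o,I=circles(p,m,z,w,r,tol=.12);print(nm,o);cv2.imwrite(f"pics/r_{nm}_{f[:2]}.png",I[:,:,::-1])
E
```

```text
w1.npz
wide []
bolt [(np.float32(0.598), np.float32(-0.3254), np.float32(0.0316))]
blankcrown [(np.float32(0.6256), np.float32(-0.282), np.float32(0.0146))]
drillflange [(np.float32(0.4104), np.float32(-0.3966), np.float32(0.0309))]
drillcrown [(np.float32(0.4192), np.float32(-0.3944), np.float32(0.0151)), (np.float32(0.4096), np.float32(-0.3974), np.float32(0.0148))]
drillhole [(np.float32(0.4096), np.float32(-0.3962), np.float32(0.0101))]
widehole [(np.float32(0.6602), np.float32(-0.2356), np.float32(0.0123))]
nestin [(np.float32(0.5208), np.float32(-0.4386), np.float32(0.0384))]
nestout [(np.float32(0.519), np.float32(-0.4344), np.float32(0.0399))]
tape [(np.float32(0.6562), np.float32(-0.443), np.float32(0.0292)), (np.float32(0.6562), np.float32(-0.443), np.float32(0.033))]
w2.npz
wide [(np.float32(0.6634), np.float32(-0.2354), np.float32(0.0307))]
bolt [(np.float32(0.5998), np.float32(-0.326), np.float32(0.0304))]
blankcrown [(np.float32(0.6298), np.float32(-0.2802), np.float32(0.0146))]
drillflange [(np.float32(0.4122), np.float32(-0.396), np.float32(0.0309))]
drillcrown [(np.float32(0.412), np.float32(-0.3968), np.float32(0.0146)), (np.float32(0.4276), np.float32(-0.3878), np.float32(0.0145))]
drillhole [(np.float32(0.4132), np.float32(-0.3968), np.float32(0.0101))]
widehole [(np.float32(0.6638), np.float32(-0.235), np.float32(0.0126))]
nestin [(np.float32(0.525), np.float32(-0.4332), np.float32(0.0394))]
nestout [(np.float32(0.525), np.float32(-0.4332), np.float32(0.0423)), (np.float32(0.525), np.float32(-0.4332), np.float32(0.0383))]
tape [(np.float32(0.6604), np.float32(-0.4424), np.float32(0.0324))]
```

Run:
```python
from h import *
p,d,m=load("w2.npz")
for uv in [(224,50),(290,20),(343,170),(283,193)]: print(rnd(ray(None,uv,.011,m)))
for uv in [(147,160),(215,155),(230,268),(165,273)]: print("mat",rnd(ray(None,uv,.004,m)))
I=rectify(p,m,.031,.55,.80,-.40,-.15,2400)
cv2.imwrite("pics/rect.png",I[:,:,::-1])
P=cloud(None,d,m)
# cubocta points
k=(P[...,2]>.02)&(P[...,2]<.09)&(P[...,0]>.69)&(P[...,0]<.83)&(P[...,1]>-.33)&(P[...,1]<-.2)
Q=P[k];print(len(Q),Q.min(0),Q.max(0))
p,d=get_image("top");P=cloud("top",d)
k=(P[...,2]>.02)&(P[...,2]<.09)&(P[...,0]>.70)&(P[...,0]<.82)&(P[...,1]>-.31)&(P[...,1]<-.2)
Q=P[k];print(len(Q),Q.min(0),Q.max(0))
t=np.array([.818,-.575]);print("tray-x of cubocta rel wide",np.sort((Q[:,:2]-[.6636,-.2352])@t)[:10])
```

```text
[ 0.6484 -0.1818  0.011 ]
[ 0.7157 -0.2277  0.011 ]
[ 0.6128 -0.3783  0.011 ]
[ 0.546  -0.3315  0.011 ]
mat [ 0.4848 -0.1641  0.004 ]
mat [ 0.5381 -0.2331  0.004 ]
mat [ 0.4137 -0.3305  0.004 ]
mat [ 0.3565 -0.2581  0.004 ]
2515 [ 0.69001822 -0.30717996  0.02002867] [ 0.77596397 -0.22225801  0.0645271 ]Traceback (most recent call last):
  File "<stdin>", line 13, in <module>
    return umr_minimum(a, axis, None, out, keepdims, initial, where)
ValueError: zero-size array to reduction operation minimum which has no identity
```

View pics/rect.png

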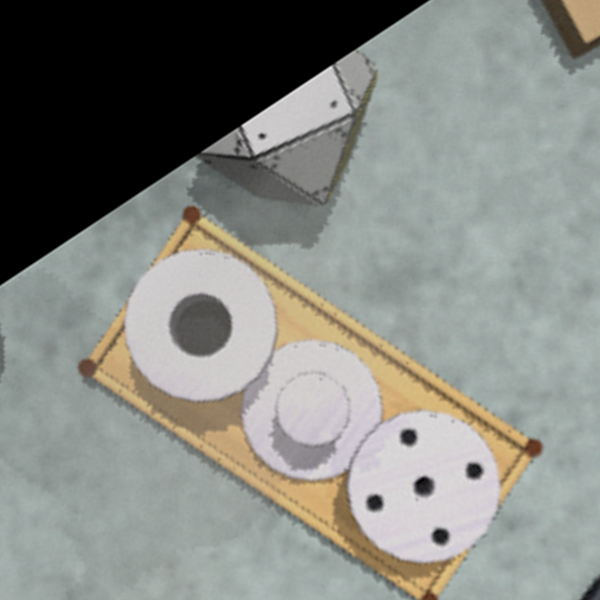

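Run:
```python
from h import *
p=cv2.imread("pics/top0.png")[:,:,::-1].copy();m=camera_model("top")
for nm,z,w,r in [("wide",.045,(.61,.72,-.29,-.18),.031),("widehole",.045,(.63,.7,-.27,-.2),.0125),("bolt",.045,(.55,.66,-.38,-.27),.031),("blankcrown",.045,(.6,.66,-.31,-.25),.015),("drillflange",.008,(.35,.47,-.46,-.34),.031),("drillhole",.04,(.37,.45,-.44,-.36),.010),("nestout",.013,(.45,.59,-.5,-.37),.0425)]:
        print(nm,circles(p,m,z,w,r,tol=.12)[0])
print(manip.get_state()["position"],manip.get_state()["qpos"])
```

```text
wide []
widehole []
bolt []
blankcrown []
drillflange []
drillhole []
nestout []
[ 0.56557764 -0.31178525  0.30679686] [-6.11401742e-01  3.61043376e-01  1.23641775e+00 -1.52648212e-04
  1.54324568e+00  3.71527447e-01]
```

Emit:
jog_arm:
  targets:
    - [0.085,[0.005,-0.015,-0.02],0.13]
    - [0.085,[0.005,-0.015,-0.02],0.13]
    - [0.085,[0.005,-0.015,-0.015],0.12]
    - [0.085,[0,0,0],0]
    - [0.085,[0,0,0],0]
    - [0.085,[0,0,0],0]

```text
clock: 4.08
position: [0.581, -0.3558, 0.2526]
ee_rot: [-0.329, 0.329, -0.625, 0.626]
contact_force: [0.1, 0.6, 0.3]
width: 0.0851
```

```bash
cat > look.py <<'E'
import sys
from h import *
def snap(f,cam="wrist"):
    s=manip.get_state();m=camera_model(cam);p,d=get_image(cam);cv2.imwrite(f"pics/{f}.png",p[:,:,::-1])
    np.savez(f+".npz",p=p,d=d,K=m["mtx"],T=m["world_from_camera"]);print("tcp",rnd(s["position"]),"clk",s["clock"],"F",rnd(s["contact_force"]));return p,d,m
E
python3 - <<'E'
from look import *
p,d,m=snap("w3")
for nm,z,w,r in [("wide",.045,(.61,.72,-.29,-.18),.031),("widehole",.045,(.63,.7,-.27,-.2),.0125),("bolt",.045,(.55,.66,-.38,-.27),.031),("blankcrown",.045,(.6,.66,-.31,-.25),.015),("nestout",.013,(.45,.59,-.5,-.37),.0425)]:
        print(nm,circles(p,m,z,w,r,tol=.12)[0])
E
```

```text
tcp [ 0.581  -0.3558  0.2526] clk 4.075 F [0.0507 0.6099 0.2766]
wide [(np.float32(0.6628), np.float32(-0.2324), np.float32(0.0321))]
widehole [(np.float32(0.6626), np.float32(-0.235), np.float32(0.0126))]
bolt [(np.float32(0.5986), np.float32(-0.3272), np.float32(0.0319))]
blankcrown [(np.float32(0.6286), np.float32(-0.2802), np.float32(0.0147))]
nestout [(np.float32(0.5262), np.float32(-0.4344), np.float32(0.04))]
```

View pics/w3.png

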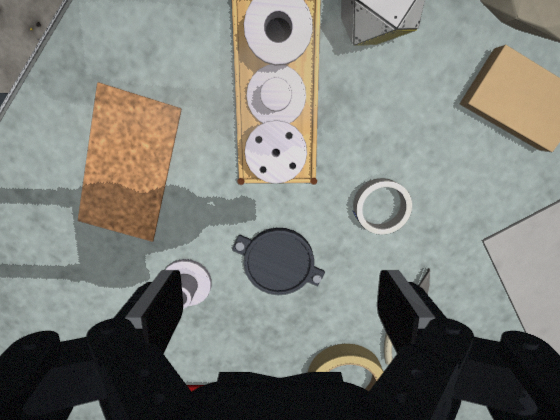

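Emit:
jog_arm:
  targets:
    - [0.08,[0.0205,0.03,-0.02],0]
    - [0.08,[0.0205,0.03,-0.03],0]
    - [0.08,[0.0205,0.03,-0.04],0]
    - [0.08,[0.0205,0.03,-0.04],0]
    - [0.08,[0,0,0],0]
    - [0.08,[0,0,0],0]

```text
clock: 4.88
position: [0.6632, -0.2366, 0.1225]
ee_rot: [-0.33, 0.329, -0.625, 0.626]
contact_force: [0.8, -0.0, -0.4]
width: 0.0802
```

Run:
```python
from look import *
p,d,m=snap("w4");snap("s4","scene");s=manip.get_state();print(s["ee_rot"],s["width"])
```

```text
tcp [ 0.6632 -0.2366  0.1225] clk 4.875 F [ 0.7522 -0.0294 -0.3978]
tcp [ 0.6634 -0.2373  0.1232] clk 4.925 F [0.2182 0.1583 0.4301]
[-0.32962098  0.32833271 -0.62472127  0.62711321] 0.08011744746953772
```

View pics/w4.png

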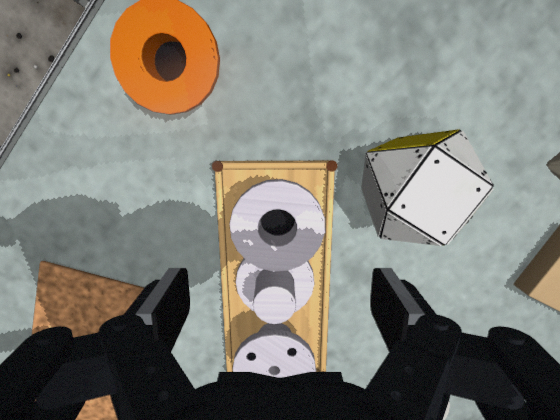

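View pics/s4.png

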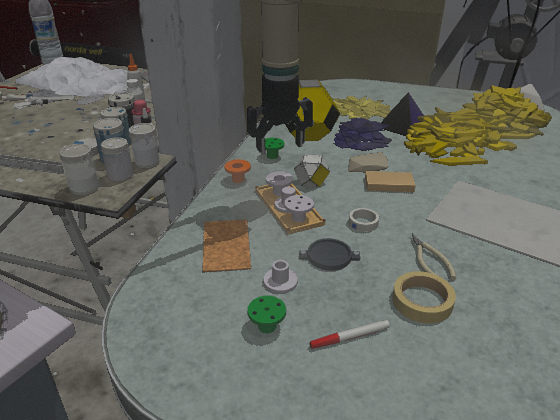

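Run:
```python
from look import *
p,d,m=load("w4.npz")
for nm,z,w,r in [("wide",.045,(.61,.72,-.29,-.18),.031),("widehole",.045,(.63,.7,-.27,-.2),.0125)]:
        print(nm,circles(p,m,z,w,r,tol=.12)[0])
t=np.array([np.cos(np.radians(-34.5)),np.sin(np.radians(-34.5))])
w=np.array([.663,-.235]);n=np.array([-t[1],t[0]])
for uv,z in [((367,153),.031),((382,238),.031),((388,208),.063),((443,244),.063)]:
    q=ray(None,uv,z,m);print(rnd(q),"tray rel",rnd((q[:2]-w)@t),rnd((q[:2]-w)@n))
for uv in [(218,166),(331,166)]:
    q=ray(None,uv,.011,m);print(rnd(q),"tray rel",rnd((q[:2]-w)@t),rnd((q[:2]-w)@n))
```

```text
wide [(np.float32(0.664), np.float32(-0.2306), np.float32(0.0326))]
widehole [(np.float32(0.6638), np.float32(-0.2344), np.float32(0.0126))]
[ 0.7367 -0.2291  0.031 ] tray rel 0.0574 0.0467
[ 0.7159 -0.2854  0.031 ] tray rel 0.0721 -0.0115
[ 0.7261 -0.2552  0.063 ] tray rel 0.0635 0.0191
[ 0.7421 -0.2931  0.063 ] tray rel 0.0981 -0.0031
[ 0.6482 -0.182   0.011 ] tray rel -0.0422 0.0353
[ 0.7141 -0.2273  0.011 ] tray rel 0.0378 0.0353
```

Emit:
jog_arm:
  targets:
    - [0.08,[0,0.001,-0.03],0]
    - [0.08,[0,0.001,-0.03],0]
    - [0.08,[0,0,-0.028],0]
    - [0.08,[0,0,0],0]
    - [0.08,[0,0,0],0]
    - [0.06,[0,0,0],0]
    - [0.055,[0,0,0],0]
    - [0.055,[0,0,0],0]
    - [0.055,[0,0,0],0]
    - [0.055,[0,0,0],0]
  force: 35

```text
clock: 6.22
position: [0.6638, -0.235, 0.0359]
ee_rot: [-0.33, 0.329, -0.625, 0.627]
contact_force: [-1.5, -0.5, 5.7]
width: 0.0602
```

Run:
```python
from look import *
snap("w5");snap("s5","scene");print(manip.get_state()["width"])
p=cv2.imread("pics/s5.png");cv2.imwrite("pics/s5c.png",cv2.resize(p[80:280,180:400],None,fx=3.5,fy=3))
```

```text
tcp [ 0.6638 -0.235   0.0359] clk 6.225 F [-1.4798 -0.5145  5.7426]
tcp [ 0.6638 -0.235   0.0358] clk 6.275 F [-1.172  -0.1035  6.1893]
0.060410533307902976
```

View pics/s5c.png

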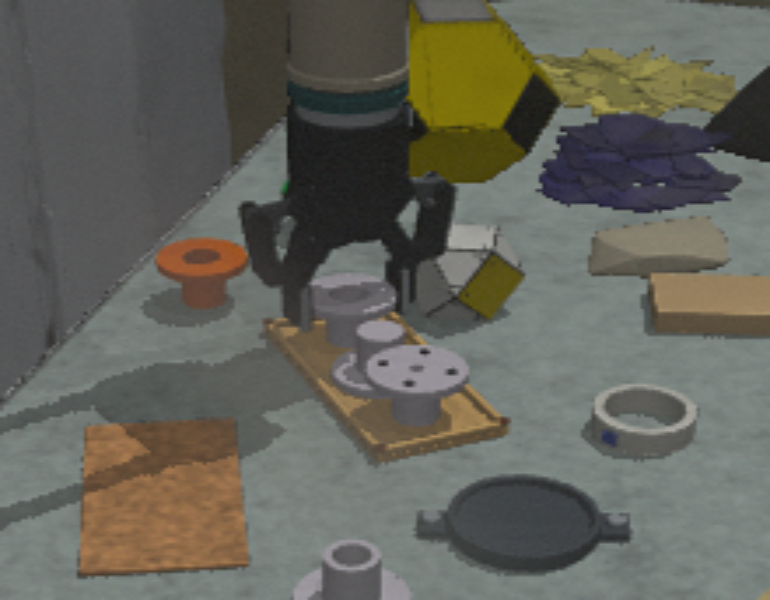

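Emit:
jog_arm:
  targets:
    - [0.055,[0,0,0.01],0]
    - [0.055,[0,0,0.02],0]
    - [0.055,[0,0,0.03],0]
    - [0.055,[0,0,0.04],0]
    - [0.055,[0,0,0],0]
    - [0.055,[0,0,0],0]

```text
clock: 7.08
position: [0.6622, -0.2339, 0.1328]
ee_rot: [0.329, -0.33, 0.626, -0.625]
contact_force: [-0.7, 0.6, -1.7]
width: 0.0606
```

Run:
```python
from look import *
snap("w6");snap("s6","scene");print(manip.get_state()["width"])
p=cv2.imread("pics/s6.png");q=cv2.imread("pics/w6.png");cv2.imwrite("pics/s6c.png",np.hstack([cv2.resize(p[60:260,200:340],(420,600)),cv2.resize(q[100:400,180:370],(380,600))]))
```

```text
tcp [ 0.6622 -0.2339  0.1328] clk 7.075 F [-0.7015  0.6296 -1.6986]
tcp [ 0.6618 -0.2337  0.1319] clk 7.125 F [ 0.3389  0.4324 -1.8254]
0.060589639952275634
```

View pics/s6c.png

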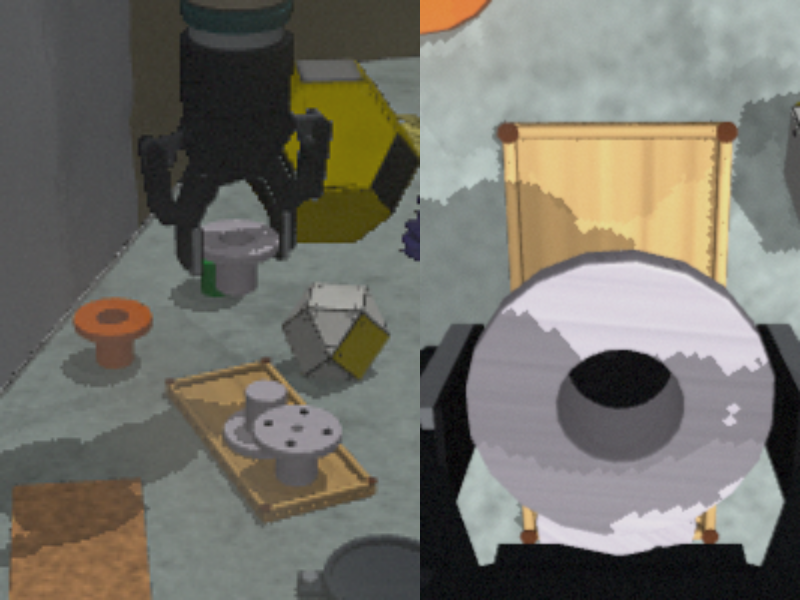

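Emit:
jog_arm:
  targets:
    - [0.055,[-0.02,0.001,0],0]
    - [0.055,[-0.035,0.002,0],0]
    - [0.055,[-0.04,0.002,0],0]
    - [0.055,[-0.04,0.002,0],0]
    - [0.055,[-0.035,0.002,0],0]
    - [0.055,[-0.013,0.001,0],0]
    - [0.055,[0,0,-0.03],0]
    - [0.055,[0,0,-0.03],0]
    - [0.055,[0,0,0],0]
    - [0.055,[0,0,0],0]

```text
clock: 8.43
position: [0.4808, -0.2246, 0.0737]
ee_rot: [-0.33, 0.329, -0.625, 0.626]
contact_force: [0.7, 0.7, -1.7]
width: 0.0603
```

Run:
```python
from look import *
snap("w7")
```

```text
tcp [ 0.4808 -0.2246  0.0737] clk 8.425 F [ 0.7188  0.656  -1.7182]
```

View pics/w7.png

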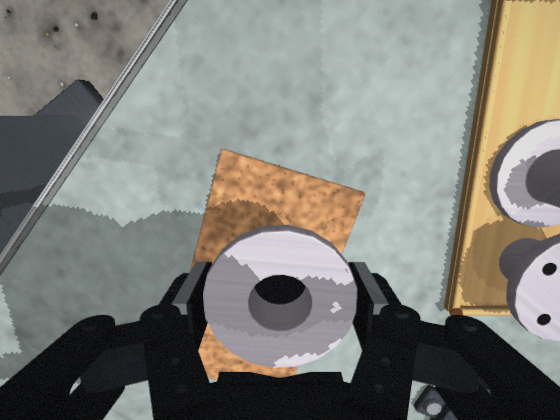

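Emit:
jog_arm:
  targets:
    - [0.055,[0,0,-0.015],0]
    - [0.055,[0,0,-0.015],0]
    - [0.055,[0,0,-0.008],0]
    - [0.055,[0,0,0],0]
    - [0.055,[0,0,0],0]

```text
clock: 9.1
position: [0.4796, -0.2242, 0.035]
ee_rot: [0.329, -0.329, 0.626, -0.626]
contact_force: [0.8, 0.5, -2.4]
width: 0.0604
```

Run:
```python
from look import *
p,d,m=snap("w8")
```

```text
tcp [ 0.4796 -0.2242  0.035 ] clk 9.1 F [ 0.8389  0.5227 -2.4228]
```

Emit:
jog_arm:
  targets:
    - [0.055,[0,0,-0.001],0]
    - [0.055,[0,0,0],0]
    - [0.055,[0,0,0],0]

```text
clock: 9.52
position: [0.4798, -0.2242, 0.0348]
ee_rot: [-0.329, 0.329, -0.626, 0.626]
contact_force: [-1.8, 0.9, 5.7]
width: 0.0601
```

Touching (5.7 N). Release and rise.

Emit:
jog_arm:
  targets:
    - [0.064,[0,0,0],0]
    - [0.07,[0,0,0],0]
    - [0.076,[0,0,0],0]
    - [0.076,[0,0,0],0]
    - [0.08,[0,0,0.03],0]
    - [0.08,[0,0,0.04],0]
    - [0.08,[0,0,0.04],0]
    - [0.08,[0,0,0],0]
    - [0.08,[0,0,0],0]

```text
clock: 10.65
position: [0.4792, -0.2239, 0.1438]
ee_rot: [0.329, -0.329, 0.626, -0.626]
contact_force: [-0.6, 1.4, -0.1]
width: 0.0805
```

Run:
```python
from look import *
p,d,m=snap("w9")
print(circles(p,m,.044,(.42,.54,-.28,-.16),.031,tol=.12)[0],circles(p,m,.044,(.42,.54,-.28,-.16),.0125,tol=.12)[0])
```

```text
tcp [ 0.4792 -0.2239  0.1438] clk 10.65 F [-0.6419  1.4372 -0.1249]
[(np.float32(0.4804), np.float32(-0.2238), np.float32(0.0303))] [(np.float32(0.4798), np.float32(-0.225), np.float32(0.0126))]
```

View pics/w9.png

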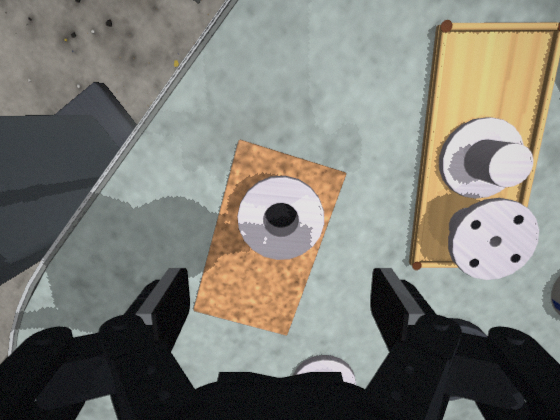

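Emit:
jog_arm:
  targets:
    - [0.08,[0.03,-0.026,0],0]
    - [0.08,[0.03,-0.026,0],0]
    - [0.08,[0.03,-0.026,0],0]
    - [0.08,[0.03,-0.025,-0.02],0]
    - [0.08,[0,0,0],0]
    - [0.08,[0,0,0],0]
    - [0.08,[0,0,0],0]

```text
clock: 11.58
position: [0.599, -0.3264, 0.1244]
ee_rot: [0.329, -0.33, 0.626, -0.625]
contact_force: [-0.4, 1.1, 0.5]
width: 0.0804
```

Run:
```python
from look import *
p,d,m=snap("w10")
print(circles(p,m,.045,(.54,.66,-.39,-.27),.031,tol=.12)[0],circles(p,m,.045,(.6,.66,-.31,-.25),.015,tol=.12)[0])
```

```text
tcp [ 0.599  -0.3264  0.1244] clk 11.575 F [-0.3991  1.0559  0.4882]
[(np.float32(0.598), np.float32(-0.3218), np.float32(0.0319))] [(np.float32(0.6292), np.float32(-0.2808), np.float32(0.0149))]
```

View pics/w10.png

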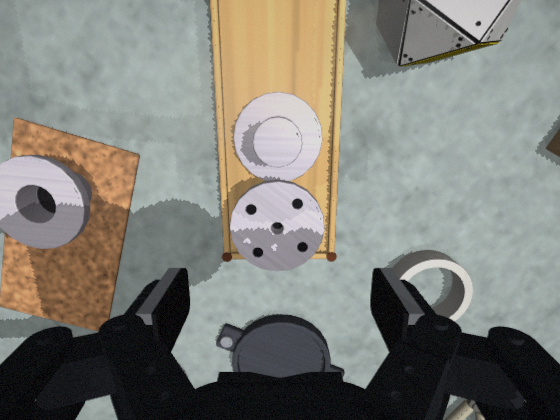

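Emit:
jog_arm:
  targets:
    - [0.08,[0,0,-0.03],0]
    - [0.08,[0,0,-0.03],0]
    - [0.08,[0,0,-0.028],0]
    - [0.08,[0,0,0],0]
    - [0.08,[0,0,0],0]
    - [0.06,[0,0,0],0]
    - [0.055,[0,0,0],0]
    - [0.055,[0,0,0],0]
    - [0.055,[0,0,0],0]
    - [0.055,[0,0,0],0]

```text
clock: 12.88
position: [0.6003, -0.3275, 0.0386]
ee_rot: [-0.33, 0.329, -0.625, 0.627]
contact_force: [-1.8, 1.0, 4.8]
width: 0.0605
```

Run:
```python
from look import *
print(rnd(ray(None,(277,228),.045,load("w10.npz")[2])));snap("w11")
```

```text
[ 0.5983 -0.3244  0.045 ]
tcp [ 0.6003 -0.3275  0.0386] clk 12.875 F [-1.8009  0.968   4.8494]
```

View pics/w11.png

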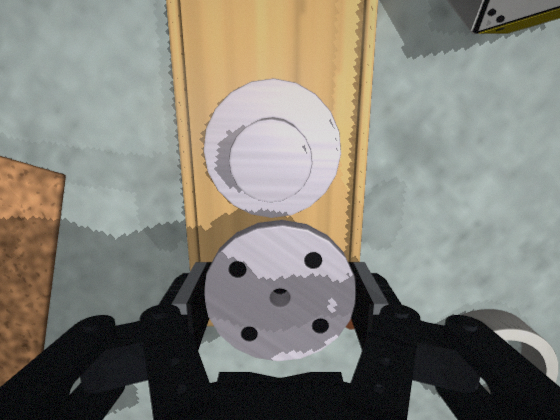

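Emit:
jog_arm:
  targets:
    - [0.055,[0,0,0.01],0]
    - [0.055,[0,0,0.03],0]
    - [0.055,[0,0,0.06],0]
    - [0.055,[-0.022,0.006,0],0]
    - [0.055,[-0.04,0.013,0],0]
    - [0.055,[-0.04,0.013,0],0]
    - [0.055,[-0.04,0.013,0],0]
    - [0.055,[-0.04,0.013,0],0]
    - [0.055,[0,0,0],0]
    - [0.055,[0,0,0],0]

```text
clock: 14.18
position: [0.4187, -0.27, 0.1373]
ee_rot: [-0.33, 0.329, -0.625, 0.627]
contact_force: [0.4, -0.5, -0.9]
width: 0.0607
```

Run:
```python
from look import *
snap("w12")
```

```text
tcp [ 0.4187 -0.27    0.1373] clk 14.175 F [ 0.3583 -0.5041 -0.8684]
```

View pics/w12.png

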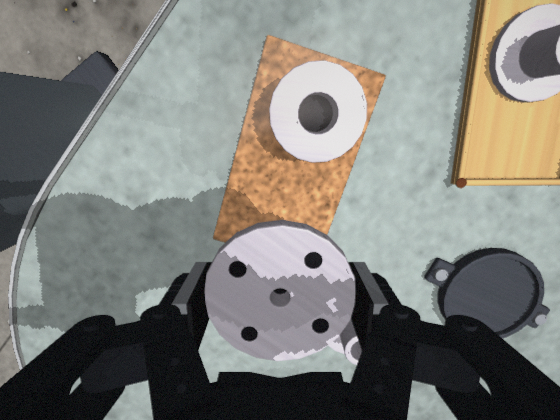

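Emit:
jog_arm:
  targets:
    - [0.055,[0,0,-0.04],0]
    - [0.055,[0,0,-0.03],0]
    - [0.055,[0,0,-0.02],0]
    - [0.055,[0,0,-0.008],0]
    - [0.055,[0,0,-0.002],0]
    - [0.055,[0,0,0],0]
    - [0.055,[0,0,0],0]

```text
clock: 15.1
position: [0.4183, -0.2693, 0.0376]
ee_rot: [-0.329, 0.329, -0.626, 0.626]
contact_force: [-2.9, 2.5, 6.3]
width: 0.0603
```

Touching. Release and rise.

Emit:
jog_arm:
  targets:
    - [0.064,[0,0,0],0]
    - [0.07,[0,0,0],0]
    - [0.076,[0,0,0],0]
    - [0.076,[0,0,0],0]
    - [0.076,[0,0,0.03],0]
    - [0.07,[0,0,0.04],0]
    - [0.07,[0.03,0,0.04],0]
    - [0.07,[0.04,0,0.02],0]
    - [0.07,[0.04,-0.005,0],0]
    - [0.07,[0.04,-0.005,0],0]

```text
clock: 16.35
position: [0.5691, -0.2793, 0.1668]
ee_rot: [-0.329, 0.329, -0.625, 0.626]
contact_force: [-0.5, -0.1, 0.9]
width: 0.0701
```

Run:
```python
from look import *
p,d,m=snap("w13")
```

```text
tcp [ 0.5691 -0.2793  0.1668] clk 16.35 F [-0.503  -0.0618  0.8618]
```

View pics/w13.png

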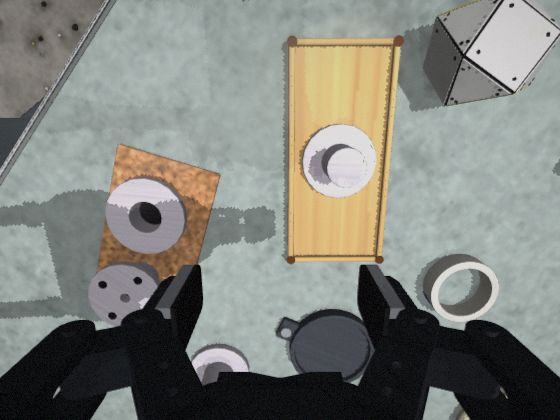

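Emit:
jog_arm:
  targets:
    - [0.06,[0.02,0,-0.02],0]
    - [0.06,[0.02,-0.001,-0.02],0]
    - [0.06,[0.02,0,-0.02],0]
    - [0.055,[0,0,0],0]
    - [0.055,[0,0,0],0]

```text
clock: 17.02
position: [0.6272, -0.2803, 0.1066]
ee_rot: [0.329, -0.329, 0.626, -0.626]
contact_force: [0.6, 0.6, 0.1]
width: 0.055
```

Run:
```python
from look import *
p,d,m=snap("w14")
print(circles(p,m,.045,(.59,.67,-.32,-.24),.015,tol=.12)[0],circles(p,m,.013,(.57,.69,-.34,-.22),.031,tol=.12)[0])
```

```text
tcp [ 0.6272 -0.2803  0.1066] clk 17.025 F [0.6338 0.5806 0.0696]
[(np.float32(0.6302), np.float32(-0.2798), np.float32(0.0144))] [(np.float32(0.6286), np.float32(-0.2802), np.float32(0.0311)), (np.float32(0.6136), np.float32(-0.2784), np.float32(0.03))]
```

View pics/w14.png

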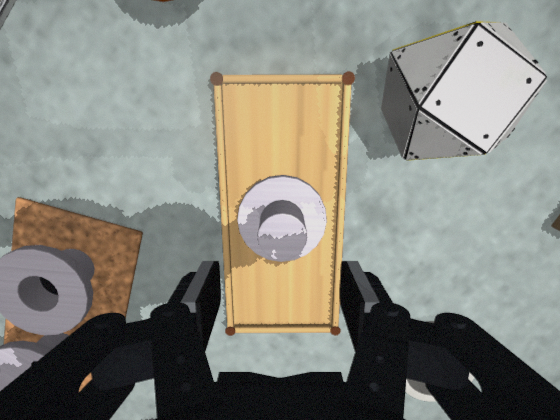

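Emit:
jog_arm:
  targets:
    - [0.055,[0.002,0,-0.03],0]
    - [0.055,[0,0,-0.025],0]
    - [0.055,[0,0,-0.014],0]
    - [0.055,[0,0,0],0]
    - [0.045,[0,0,0],0]
    - [0.035,[0,0,0],0]
    - [0.025,[0,0,0],0]
    - [0.025,[0,0,0],0]
    - [0.025,[0,0,0],0]
    - [0.025,[0,0,0],0]

```text
clock: 18.32
position: [0.6303, -0.2805, 0.0386]
ee_rot: [-0.33, 0.329, -0.625, 0.626]
contact_force: [-0.6, -0.2, 6.3]
width: 0.0285
```

Run:
```python
from look import *
p,d,m=snap("w15")
```

```text
tcp [ 0.6303 -0.2805  0.0386] clk 18.325 F [-0.5646 -0.2283  6.3397]
```

View pics/w15.png

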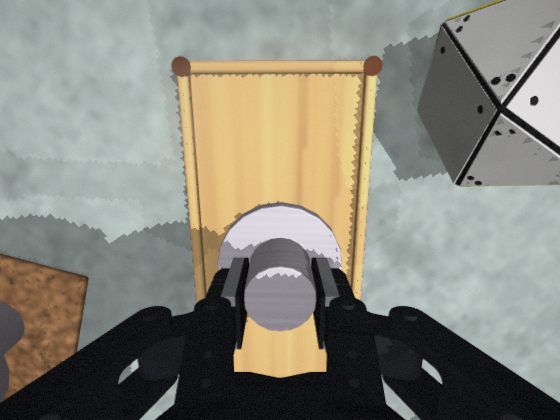

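Emit:
jog_arm:
  targets:
    - [0.025,[0,0,0.01],0]
    - [0.025,[0,0,0.03],0]
    - [0.025,[0,0,0.05],0]
    - [0.025,[-0.015,-0.0225,0],0]
    - [0.025,[-0.02,-0.03,0],0]
    - [0.025,[-0.02,-0.03,0],0]
    - [0.025,[-0.02,-0.03,0],0]
    - [0.025,[-0.02,-0.03,0],0]
    - [0.025,[-0.009,-0.0115,0],0]
    - [0.025,[0,0,0],0]

```text
clock: 19.62
position: [0.5254, -0.4344, 0.1272]
ee_rot: [0.329, -0.329, 0.626, -0.626]
contact_force: [-1.0, -0.6, -1.4]
width: 0.029
```

Run:
```python
from look import *
p,d,m=snap("w16")
```

```text
tcp [ 0.5254 -0.4344  0.1272] clk 19.625 F [-0.9872 -0.5912 -1.4055]
```

View pics/w16.png

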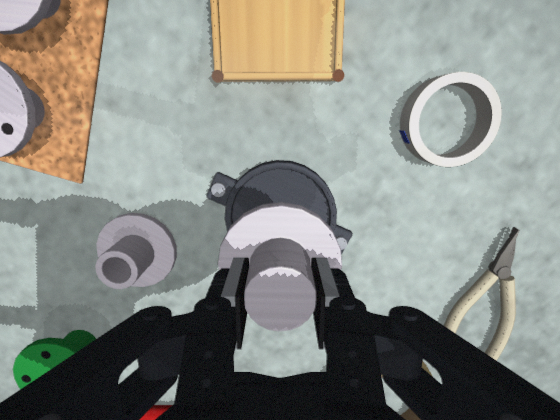

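Run:
```python
from look import *
m=load("w16.npz")[2];n=np.array([.566,.824])
print(rnd(ray(None,(280,160.5),.013,m)[:2]-.0425*n))
for f in ["w3.npz","w2.npz","w13.npz"]:
    p,d,m=load(f)
    print([circles(p,m,.013,(.46,.59,-.5,-.37),r,tol=.06)[0] for r in(.0375,.0425)])
p,d,m=load("w16.npz");print("drilled",circles(p,m,.04,(.37,.45,-.44,-.36),.015,tol=.12)[0],circles(p,m,.008,(.35,.47,-.46,-.34),.031,tol=.12)[0])
```

```text
[ 0.5243 -0.4366]
[[(np.float32(0.5256), np.float32(-0.4356), np.float32(0.0375))], [(np.float32(0.525), np.float32(-0.4344), np.float32(0.0424))]]
[[(np.float32(0.5238), np.float32(-0.4374), np.float32(0.0372))], [(np.float32(0.525), np.float32(-0.4356), np.float32(0.0423))]]
[[(np.float32(0.5262), np.float32(-0.4326), np.float32(0.0376))], []]
drilled [(np.float32(0.4138), np.float32(-0.3956), np.float32(0.0149)), (np.float32(0.4312), np.float32(-0.3944), np.float32(0.0143))] [(np.float32(0.414), np.float32(-0.3948), np.float32(0.0308))]
```

Nest about (.525,-.4355). Lower toward z≈.0416.

Emit:
jog_arm:
  targets:
    - [0.025,[0,-0.001,-0.03],0]
    - [0.025,[0,0,-0.03],0]
    - [0.025,[0,0,-0.015],0]
    - [0.025,[0,0,-0.007],0]
    - [0.025,[0,0,-0.003],0]
    - [0.025,[0,0,0],0]
    - [0.025,[0,0,0],0]

```text
clock: 20.55
position: [0.5262, -0.4357, 0.0433]
ee_rot: [-0.329, 0.329, -0.625, 0.626]
contact_force: [0.4, -0.0, -1.0]
width: 0.0287
```

Emit:
jog_arm:
  targets:
    - [0.025,[0,0,-0.0015],0]
    - [0.025,[0,0,0],0]
    - [0.025,[0,0,0],0]

```text
clock: 20.92
position: [0.5261, -0.4356, 0.0417]
ee_rot: [-0.329, 0.329, -0.625, 0.626]
contact_force: [0.5, 0.1, 3.7]
width: 0.0292
```

Emit:
jog_arm:
  targets:
    - [0.032,[0,0,-0.0005],0]
    - [0.04,[0,0,0],0]
    - [0.05,[0,0,0],0]
    - [0.05,[0,0,0],0]
    - [0.055,[0,0,0.03],0]
    - [0.055,[0,0,0.03],0]
    - [0.055,[0,0,0.03],0]
    - [0.055,[-0.02,0.007,0],0]
    - [0.055,[-0.02,0.007,0],0]
    - [0.055,[0,0,0],0]

```text
clock: 22.18
position: [0.4847, -0.4207, 0.1305]
ee_rot: [0.329, -0.329, 0.626, -0.626]
contact_force: [0.3, 0.4, -0.0]
width: 0.055
```

Run:
```python
from look import *
p,d,m=snap("w17")
print("drilled",circles(p,m,.04,(.37,.45,-.44,-.36),.010,tol=.12)[0],circles(p,m,.008,(.35,.47,-.46,-.34),.031,tol=.12)[0])
snap("s17","scene")
p=cv2.imread("pics/s17.png");cv2.imwrite("pics/s17c.png",cv2.resize(p[130:330,200:400],None,fx=3,fy=3))
```

```text
tcp [ 0.4847 -0.4207  0.1305] clk 22.175 F [ 0.2745  0.4034 -0.0305]
drilled [(np.float32(0.4132), np.float32(-0.3962), np.float32(0.0101))] [(np.float32(0.414), np.float32(-0.3978), np.float32(0.0307))]
tcp [ 0.4858 -0.4213  0.1306] clk 22.225 F [ 0.4622 -1.1222  0.0914]
```

View pics/w17.png

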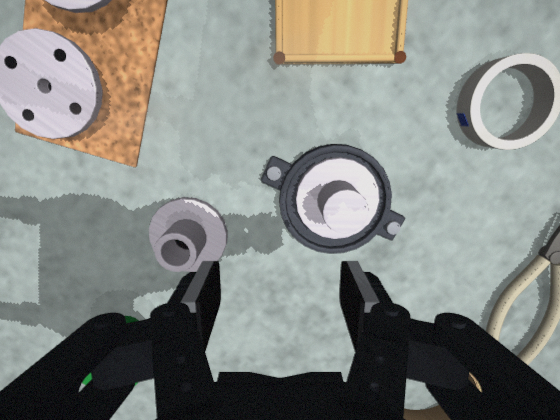

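View pics/s17c.png

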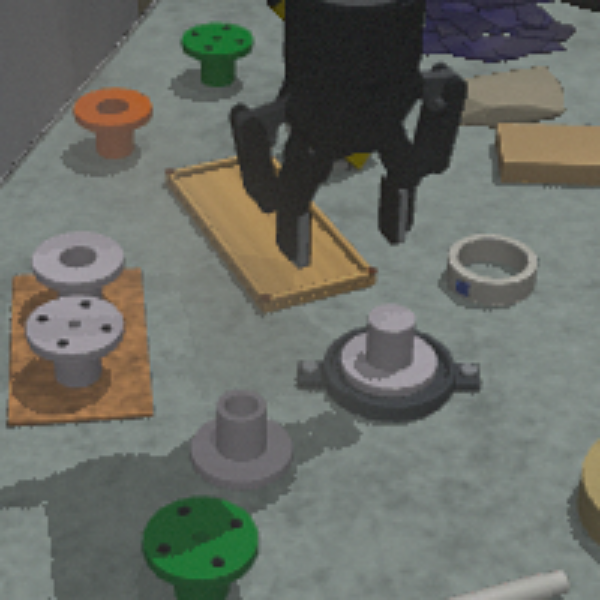

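Emit:
jog_arm:
  targets:
    - [0.055,[-0.024,0.008,0],0]
    - [0.055,[-0.024,0.008,0],0]
    - [0.055,[-0.024,0.0085,-0.02],0]
    - [0.055,[0,0,0],0]
    - [0.055,[0,0,0],0]

```text
clock: 22.9
position: [0.4155, -0.398, 0.1109]
ee_rot: [-0.33, 0.329, -0.625, 0.627]
contact_force: [-0.2, -0.7, 0.5]
width: 0.0548
```

Run:
```python
from look import *
p,d,m=snap("w18")
print("drilled",circles(p,m,.04,(.37,.45,-.44,-.36),.010,tol=.12)[0],circles(p,m,.008,(.35,.47,-.46,-.34),.031,tol=.12)[0])
```

```text
tcp [ 0.4155 -0.398   0.1109] clk 22.9 F [-0.1526 -0.6806  0.4545]
drilled [(np.float32(0.4132), np.float32(-0.3962), np.float32(0.0101))] [(np.float32(0.414), np.float32(-0.3948), np.float32(0.0304))]
```

View pics/w18.png

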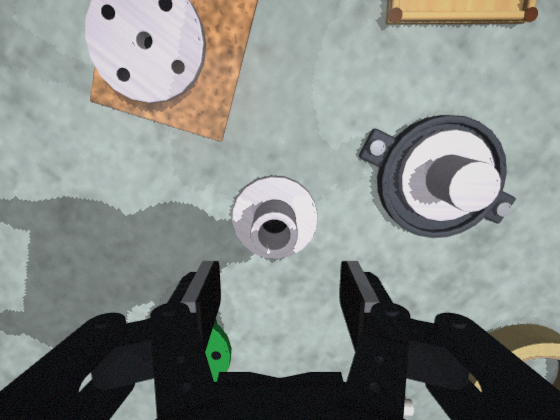

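Emit:
jog_arm:
  targets:
    - [0.055,[-0.002,0.0015,-0.03],0]
    - [0.055,[0,0,-0.03],0]
    - [0.055,[0,0,-0.017],0]
    - [0.055,[0,0,0],0]
    - [0.045,[0,0,0],0]
    - [0.035,[0,0,0],0]
    - [0.025,[0,0,0],0]
    - [0.025,[0,0,0],0]
    - [0.025,[0,0,0],0]
    - [0.025,[0,0,0],0]

```text
clock: 24.2
position: [0.4126, -0.396, 0.0345]
ee_rot: [-0.33, 0.329, -0.625, 0.627]
contact_force: [0.9, 0.5, 5.7]
width: 0.0287
```

Run:
```python
from look import *
p,d,m=snap("w19")
```

```text
tcp [ 0.4126 -0.396   0.0345] clk 24.2 F [0.8803 0.4508 5.7186]
```

View pics/w19.png

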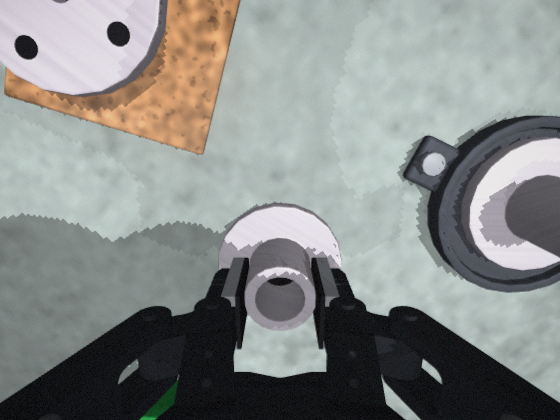

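Emit:
jog_arm:
  targets:
    - [0.025,[0,0,0.01],0]
    - [0.025,[0,0,0.03],0]
    - [0.025,[0,0,0.06],0]
    - [0.025,[0.027,0.014,0],0]
    - [0.025,[0.04,0.021,0],0]
    - [0.025,[0.04,0.021,0],0]
    - [0.025,[0.04,0.021,0],0]
    - [0.025,[0.04,0.021,0],0]
    - [0.025,[0.03,0.018,0],0]
    - [0.025,[0,0,0],0]

```text
clock: 25.5
position: [0.6304, -0.2773, 0.1328]
ee_rot: [0.33, -0.33, 0.626, -0.625]
contact_force: [0.1, 0.4, -1.3]
width: 0.0287
```

Emit:
jog_arm:
  targets:
    - [0.025,[0,0,0],0]
    - [0.025,[0,0,0],0]

```text
clock: 25.75
position: [0.6276, -0.2798, 0.1333]
ee_rot: [0.329, -0.329, 0.626, -0.626]
contact_force: [-0.8, 0.3, -0.6]
width: 0.0288
```

Run:
```python
from look import *
p,d,m=snap("w20")
for f in ["w14","w20"]:
    p,d,m=load(f+".npz");g=p
for uv in [(0,0)]:pass
```

```text
tcp [ 0.6276 -0.2798  0.1333] clk 25.75 F [-0.795   0.2721 -0.586 ]
```

View pics/w20.png

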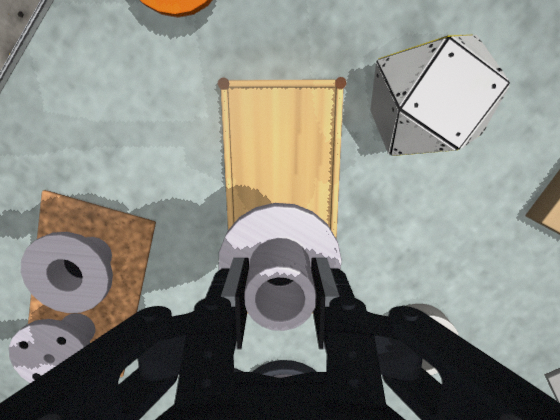

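Emit:
jog_arm:
  targets:
    - [0.025,[0.001,0,-0.03],0]
    - [0.025,[0,0,-0.03],0]
    - [0.025,[0,0,-0.02],0]
    - [0.025,[0,0,-0.01],0]
    - [0.025,[0,0,-0.002],0]
    - [0.025,[0,0,0],0]
    - [0.025,[0,0,0],0]

```text
clock: 26.68
position: [0.6303, -0.2796, 0.0424]
ee_rot: [-0.33, 0.329, -0.625, 0.626]
contact_force: [-0.0, 0.0, -1.9]
width: 0.0287
```

Emit:
jog_arm:
  targets:
    - [0.025,[0,-0.0005,-0.0015],0]
    - [0.025,[0,0,-0.001],0]
    - [0.025,[0,0,0],0]
    - [0.025,[0,0,0],0]

```text
clock: 27.18
position: [0.63, -0.2798, 0.0396]
ee_rot: [-0.329, 0.329, -0.625, 0.626]
contact_force: [-0.7, 0.6, 5.2]
width: 0.0288
```

Run:
```python
from look import *
snap("w21")
```

```text
tcp [ 0.63   -0.2798  0.0396] clk 27.175 F [-0.6756  0.5958  5.206 ]
```

View pics/w21.png

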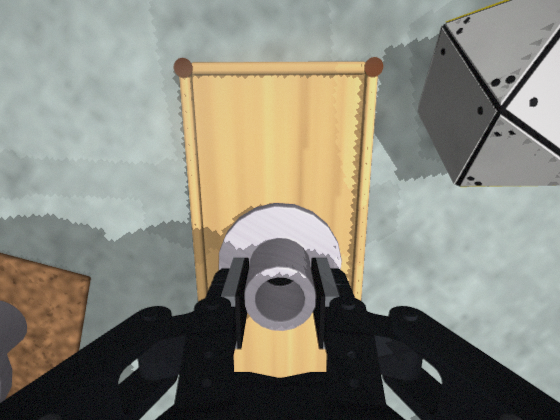

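Emit:
jog_arm:
  targets:
    - [0.032,[0,0,0],0]
    - [0.04,[0,0,0],0]
    - [0.05,[0,0,0],0]
    - [0.055,[0,0,0],0]
    - [0.055,[0,0,0.03],0]
    - [0.06,[0,0,0.04],0]
    - [0.08,[0,0,0.03],0]
    - [0.08,[-0.02,0.001,0],0]
    - [0.08,[-0.03,0.001,0],0]
    - [0.08,[-0.03,0.002,0],0]

```text
clock: 28.48
position: [0.549, -0.2757, 0.1388]
ee_rot: [-0.329, 0.329, -0.626, 0.626]
contact_force: [0.1, -0.5, -0.4]
width: 0.0803
```

Run:
```python
from look import *
p,d,m=snap("w22")
print(circles(p,m,.045,(.59,.67,-.32,-.24),.010,tol=.12)[0],circles(p,m,.013,(.57,.69,-.34,-.22),.031,tol=.12)[0])
print(circles(p,m,.044,(.42,.54,-.28,-.16),.031,tol=.12)[0],circles(p,m,.044,(.42,.54,-.28,-.16),.0125,tol=.12)[0])
```

```text
tcp [ 0.549  -0.2757  0.1388] clk 28.475 F [ 0.1467 -0.5216 -0.4129]
[(np.float32(0.6296), np.float32(-0.2798), np.float32(0.0101))] [(np.float32(0.6292), np.float32(-0.2814), np.float32(0.031))]
[(np.float32(0.4804), np.float32(-0.2232), np.float32(0.031))] [(np.float32(0.4798), np.float32(-0.2244), np.float32(0.0126))]
```

View pics/w22.png

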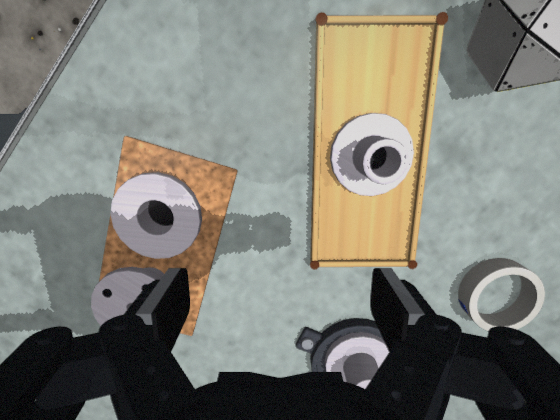

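Emit:
jog_arm:
  targets:
    - [0.08,[-0.04,0.002,0],0]
    - [0.08,[-0.04,0.002,0],0]
    - [0.08,[-0.04,0.002,0],0]
    - [0.08,[-0.011,0.001,0],0]
    - [0.08,[0,0,-0.02],0]
    - [0.08,[0,0,0],0]
    - [0.08,[0,0,0],0]

```text
clock: 29.4
position: [0.4198, -0.2692, 0.1192]
ee_rot: [-0.33, 0.329, -0.625, 0.626]
contact_force: [-0.6, -0.2, -0.3]
width: 0.08
```

Run:
```python
from look import *
p,d,m=snap("w23")
```

```text
tcp [ 0.4198 -0.2692  0.1192] clk 29.4 F [-0.5696 -0.1589 -0.2933]
```

View pics/w23.png

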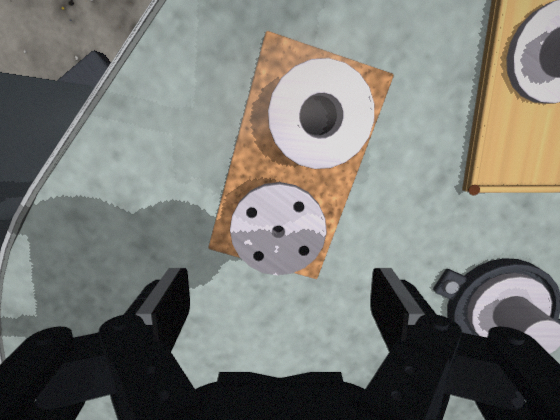

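Emit:
jog_arm:
  targets:
    - [0.08,[-0.001,0,-0.03],0]
    - [0.08,[0,0,-0.03],0]
    - [0.08,[0,0,-0.022],0]
    - [0.08,[0,0,0],0]
    - [0.08,[0,0,0],0]
    - [0.06,[0,0,0],0]
    - [0.055,[0,0,0],0]
    - [0.055,[0,0,0],0]
    - [0.055,[0,0,0],0]
    - [0.055,[0,0,0],0]

```text
clock: 30.7
position: [0.4186, -0.2693, 0.0383]
ee_rot: [-0.33, 0.329, -0.625, 0.627]
contact_force: [-0.1, 1.5, 5.4]
width: 0.0604
```

Run:
```python
from look import *
snap("w24");a=cv2.imread("pics/w11.png")[200:400,150:410];b=cv2.imread("pics/w24.png")[200:400,150:410];cv2.imwrite("pics/c24.png",np.hstack([a,b]))
```

```text
tcp [ 0.4186 -0.2693  0.0383] clk 30.7 F [-0.0542  1.4977  5.4441]
```

View pics/c24.png

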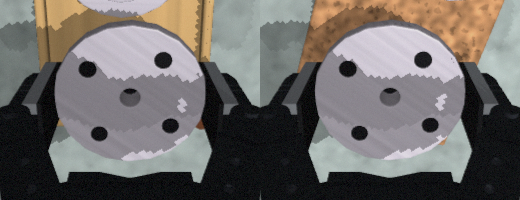

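Emit:
jog_arm:
  targets:
    - [0.055,[0,0,0.01],0]
    - [0.055,[0,0,0.03],0]
    - [0.055,[0,0,0.06],0]
    - [0.055,[0.02,-0.0055,0],0]
    - [0.055,[0.04,-0.013,0],0]
    - [0.055,[0.04,-0.013,0],0]
    - [0.055,[0.04,-0.013,0],0]
    - [0.055,[0.041,-0.013,0],0]
    - [0.055,[0,0,0],0]
    - [0.055,[0,0,0],0]

```text
clock: 32.0
position: [0.5979, -0.3257, 0.1366]
ee_rot: [0.329, -0.33, 0.626, -0.625]
contact_force: [-0.5, 0.7, -0.4]
width: 0.0601
```

Run:
```python
from look import *
snap("w25")
```

```text
tcp [ 0.5979 -0.3257  0.1366] clk 32.0 F [-0.4582  0.75   -0.3518]
```

View pics/w25.png

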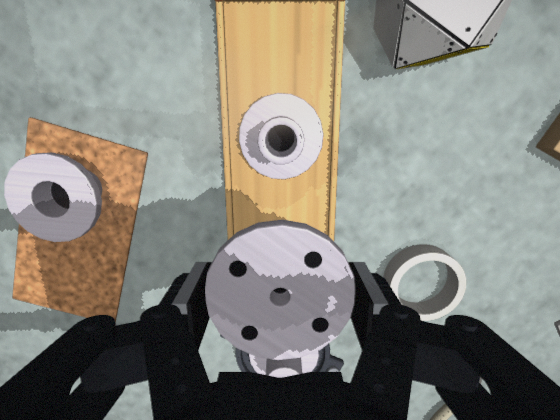

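Lower most of the way, then compare with w11.

Emit:
jog_arm:
  targets:
    - [0.055,[0.001,-0.001,-0.03],0]
    - [0.055,[0,0,-0.03],0]
    - [0.055,[0,0,-0.02],0]
    - [0.055,[0,0,-0.01],0]
    - [0.055,[0,0,-0.004],0]
    - [0.055,[0,0,0],0]
    - [0.055,[0,0,0],0]

```text
clock: 32.92
position: [0.6003, -0.3276, 0.0439]
ee_rot: [-0.33, 0.329, -0.625, 0.626]
contact_force: [0.2, -0.5, -2.0]
width: 0.0605
```

Run:
```python
from look import *
snap("w26");a=cv2.imread("pics/w11.png")[0:400,150:410];b=cv2.imread("pics/w26.png")[0:400,150:410];cv2.imwrite("pics/c26.png",np.hstack([a,b]))
```

```text
tcp [ 0.6003 -0.3276  0.0439] clk 32.925 F [ 0.2197 -0.4664 -2.0339]
```

View pics/c26.png

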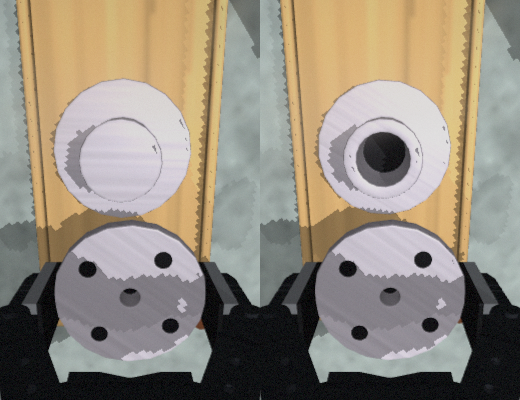

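Emit:
jog_arm:
  targets:
    - [0.055,[0,0,-0.003],0]
    - [0.055,[0,0,-0.0015],0]
    - [0.055,[0,0,0],0]
    - [0.055,[0,0,0],0]

```text
clock: 33.48
position: [0.6, -0.3273, 0.0394]
ee_rot: [-0.329, 0.329, -0.625, 0.626]
contact_force: [-1.1, 1.3, 6.2]
width: 0.0604
```

Seated. Release, rise, and go over the wide-bore hub at (.4797,-.2245).

Emit:
jog_arm:
  targets:
    - [0.064,[0,0,0],0]
    - [0.07,[0,0,0],0]
    - [0.076,[0,0,0],0]
    - [0.078,[0,0,0],0]
    - [0.078,[0,0,0.03],0]
    - [0.08,[0,0,0.04],0]
    - [0.08,[0,0,0.03],0]
    - [0.08,[-0.04,0.034,0],0]
    - [0.08,[-0.04,0.034,0],0]
    - [0.08,[-0.04,0.034,0],0]

```text
clock: 34.72
position: [0.4785, -0.2242, 0.1383]
ee_rot: [-0.329, 0.329, -0.626, 0.626]
contact_force: [0.3, 0.4, 0.5]
width: 0.0804
```

Emit:
jog_arm:
  targets:
    - [0.08,[0,0,-0.02],0]
    - [0.08,[0,0,0],0]
    - [0.08,[0,0,0],0]

```text
clock: 35.1
position: [0.4806, -0.2259, 0.1188]
ee_rot: [-0.329, 0.329, -0.625, 0.626]
contact_force: [0.0, 0.9, -0.5]
width: 0.0801
```

Run:
```python
from look import *
p,d,m=snap("w27")
print(circles(p,m,.044,(.42,.54,-.28,-.16),.0125,tol=.12)[0])
```

```text
tcp [ 0.4806 -0.2259  0.1188] clk 35.1 F [ 0.0428  0.9241 -0.492 ]
[(np.float32(0.4804), np.float32(-0.2238), np.float32(0.0125))]
```

View pics/w27.png

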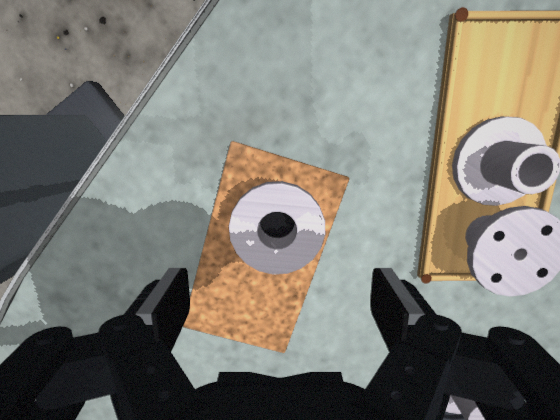

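Matches; descend to .035 and grip.

Emit:
jog_arm:
  targets:
    - [0.08,[-0.0005,0.0015,-0.03],0]
    - [0.08,[0,0,-0.03],0]
    - [0.08,[0,0,-0.023],0]
    - [0.08,[0,0,0],0]
    - [0.08,[0,0,0],0]
    - [0.06,[0,0,0],0]
    - [0.055,[0,0,0],0]
    - [0.055,[0,0,0],0]
    - [0.055,[0,0,0],0]
    - [0.055,[0,0,0],0]

```text
clock: 36.4
position: [0.4802, -0.2243, 0.0369]
ee_rot: [-0.33, 0.329, -0.625, 0.627]
contact_force: [-0.5, 0.3, 6.8]
width: 0.0607
```

Run:
```python
from look import *
snap("w28");a=cv2.imread("pics/w5.png")[0:400,150:410];b=cv2.imread("pics/w28.png")[0:400,150:410];cv2.imwrite("pics/c28.png",np.hstack([a,b]))
```

```text
tcp [ 0.4802 -0.2243  0.0369] clk 36.4 F [-0.5495  0.3416  6.7633]
```

View pics/c28.png

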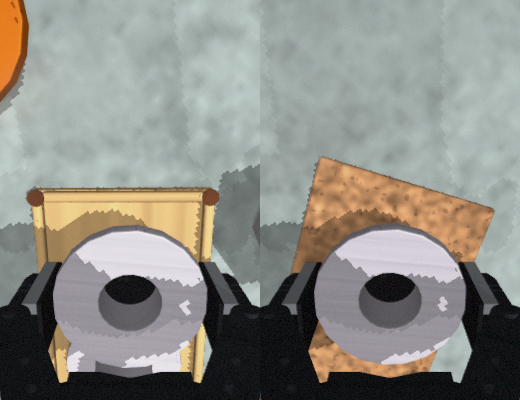

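Emit:
jog_arm:
  targets:
    - [0.055,[0,0,0.01],0]
    - [0.055,[0,0,0.03],0]
    - [0.055,[0,0,0.06],0]
    - [0.055,[0.023,-0.001,0],0]
    - [0.055,[0.04,-0.002,0],0]
    - [0.055,[0.04,-0.003,0],0]
    - [0.055,[0.04,-0.002,0],0]
    - [0.055,[0.04,-0.002,0],0]
    - [0.055,[0,0,0],0]
    - [0.055,[0,0,0],0]

```text
clock: 37.7
position: [0.6612, -0.2334, 0.135]
ee_rot: [0.329, -0.33, 0.626, -0.625]
contact_force: [0.1, 0.3, -1.4]
width: 0.0601
```

Emit:
jog_arm:
  targets:
    - [0.055,[0,0,-0.03],0]
    - [0.055,[0,0,-0.03],0]
    - [0.055,[0,0,0],0]
    - [0.055,[0,0,0],0]

```text
clock: 38.2
position: [0.6622, -0.2341, 0.0767]
ee_rot: [-0.329, 0.329, -0.625, 0.626]
contact_force: [-0.5, 0.4, -0.7]
width: 0.0603
```

Run:
```python
from look import *
snap("w29")
```

```text
tcp [ 0.6622 -0.2341  0.0767] clk 38.2 F [-0.5204  0.3816 -0.7354]
```

View pics/w29.png

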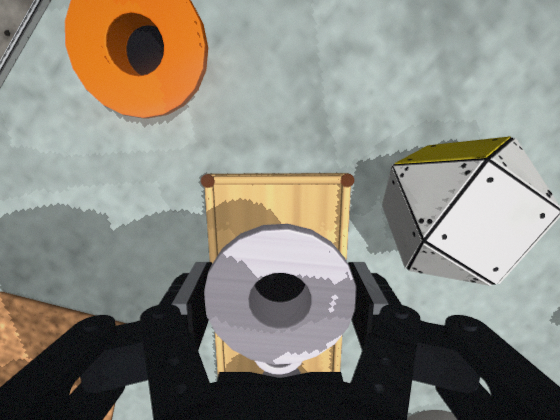

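Lined up with the tray; lower to about .041 and compare with w5.

Emit:
jog_arm:
  targets:
    - [0.055,[0.0005,-0.0005,-0.02],0]
    - [0.055,[0,0,-0.01],0]
    - [0.055,[0,0,-0.005],0]
    - [0.055,[0,0,0],0]
    - [0.055,[0,0,0],0]

```text
clock: 38.88
position: [0.6632, -0.2344, 0.0409]
ee_rot: [-0.33, 0.329, -0.625, 0.626]
contact_force: [-0.1, 0.0, -2.0]
width: 0.0608
```

Run:
```python
from look import *
snap("w30");a=cv2.imread("pics/w5.png")[0:400,150:410];b=cv2.imread("pics/w30.png")[0:400,150:410];cv2.imwrite("pics/c30.png",np.hstack([a,b]))
```

```text
tcp [ 0.6632 -0.2344  0.0409] clk 38.875 F [-0.1333  0.0057 -2.026 ]
```

View pics/c30.png

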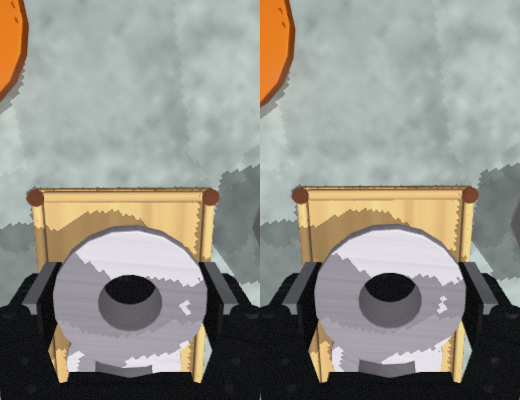

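Emit:
jog_arm:
  targets:
    - [0.055,[0.0005,-0.0003,-0.002],0]
    - [0.055,[0,0,-0.0015],0]
    - [0.055,[0,0,0],0]
    - [0.055,[0,0,0],0]

```text
clock: 39.42
position: [0.6636, -0.2347, 0.0379]
ee_rot: [-0.33, 0.329, -0.625, 0.626]
contact_force: [-1.6, 1.1, 4.6]
width: 0.0603
```

Emit:
jog_arm:
  targets:
    - [0.064,[0,0,0],0]
    - [0.07,[0,0,0],0]
    - [0.076,[0,0,0],0]
    - [0.078,[0,0,0],0]
    - [0.078,[0,0,0.03],0]
    - [0.08,[0,0,0.04],0]
    - [0.08,[0,0,0.05],0]
    - [0.08,[-0.03,-0.04,0.03],0]
    - [0.08,[-0.03,-0.04,0.03],0]
    - [0.08,[-0.022,-0.04,0.03],0]

```text
clock: 40.67
position: [0.5801, -0.3553, 0.248]
ee_rot: [-0.329, 0.329, -0.626, 0.626]
contact_force: [-0.5, 0.4, 0.0]
width: 0.0797
```

Emit:
jog_arm:
  targets:
    - [0.08,[0,0,0],0]
    - [0.08,[0,0,0],0]
    - [0.08,[0,0,0],0]

```text
clock: 41.05
position: [0.5814, -0.353, 0.2455]
ee_rot: [0.329, -0.33, 0.626, -0.625]
contact_force: [-1.0, 0.3, 0.2]
width: 0.0801
```

Run:
```python
from look import *
p,d,m=snap("w31");snap("s31","scene")
for nm,z,w,r in [("wide",.045,(.61,.72,-.29,-.18),.031),("widehole",.045,(.63,.7,-.27,-.2),.0125),("bolt",.045,(.55,.66,-.38,-.27),.031),("mid hole",.045,(.6,.66,-.31,-.25),.010),("blank",.048,(.49,.56,-.47,-.4),.015)]:
        print(nm,circles(p,m,z,w,r,tol=.12)[0])
p=cv2.imread("pics/s31.png");cv2.imwrite("pics/s31c.png",cv2.resize(p[130:330,200:400],None,fx=3,fy=3))
```

```text
tcp [ 0.5814 -0.353   0.2455] clk 41.05 F [-1.0493  0.3396  0.1535]
tcp [ 0.5815 -0.353   0.2455] clk 41.1 F [-0.7917 -0.058  -0.1331]
wide [(np.float32(0.6646), np.float32(-0.2378), np.float32(0.0302))]
widehole [(np.float32(0.6638), np.float32(-0.235), np.float32(0.0126))]
bolt [(np.float32(0.6004), np.float32(-0.3278), np.float32(0.0308))]
mid hole [(np.float32(0.6298), np.float32(-0.2808), np.float32(0.0102))]
blank [(np.float32(0.5262), np.float32(-0.4356), np.float32(0.0147)), (np.float32(0.5346), np.float32(-0.4236), np.float32(0.0142))]
```

View pics/w31.png

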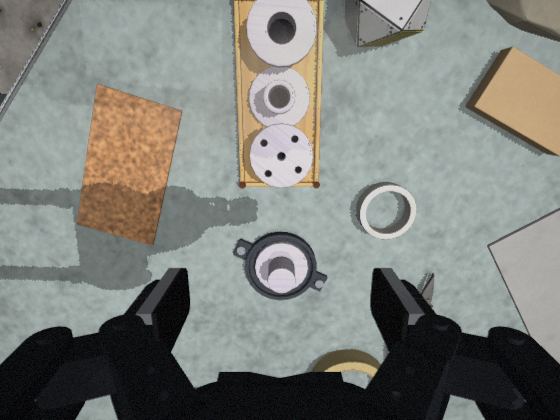

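View pics/s31c.png

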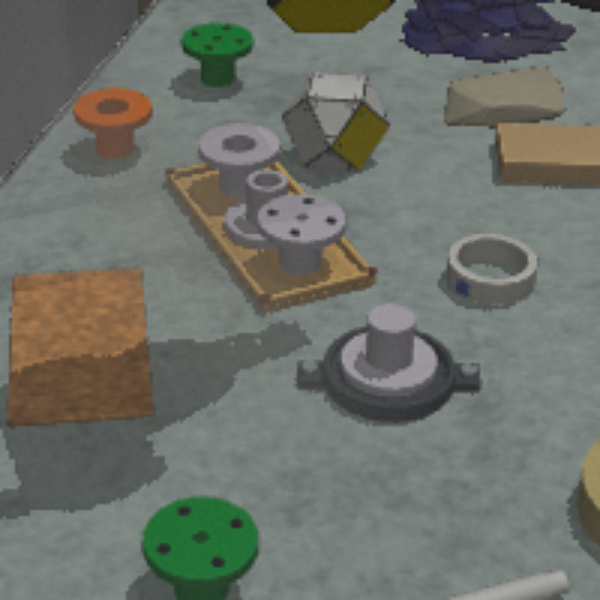

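```bash
python3 -c "
from rig import sign_off
print(sign_off())"
```

```text
the job is handed in; nothing more can be done
None
```

The job was done in the order you asked and handed in at about 41 s of the 122 s allowed.

- **Parking:** I parked the wide-bore hub and then the bolt-hole hub, flange up, on the cork mat.
- **Swap:** I set the undrilled hub down in the drilling nest and stood the drilled hub, flange down, in the middle of the tray.
- **Return:** I put the bolt-hole hub and then the wide-bore hub back, flange up, at their own ends of the tray.

The last wrist and scene pictures show everything upright:

| Hub | Before (x, y in m) | After (x, y in m) |
|---|---|---|
| wide-bore | (0.663, -0.235) | (0.664, -0.235) |
| bolt-hole | (0.599, -0.327) | (0.600, -0.328) |
| middle of tray | undrilled (0.629, -0.280) | drilled (0.630, -0.281) |
| undrilled, in the nest | nest centre (0.525, -0.4355) | (0.526, -0.4356) |

- **Other things:** In the last pictures the ball, the tape and the look-alikes look undisturbed. The gripper was open, well above everything.
- **Forces:** The highest wrist force reported after a move was about 7 N.
- **Disagreements:** The circle fit on the wide-bore flange was up to 4 mm off the fit on its hole. I went by the hole because it was steadier. The first wrist picture and the settled ones differed by 3 to 4 mm, so I used the settled ones. The circle fit on the top-camera picture found nothing.

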